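# Pour terminal caps into the drying pot and open its purge valve halfway

## Robot

A 6-joint arm with a two-finger parallel gripper is mounted at the origin on the work surface. World frame = base frame: x ahead of the robot, y to its left, z up, the work surface at z = 0. Lengths are in m, angles in degrees, forces in N, time in s.
With the tool pointing down it reaches from about 0.325 to 0.9 m from the base axis. Payload 3.5 kg.
Tool frame: the origin (TCP) lies midway between the tips of the shut fingers; the grasp point (between the pads) lies 19 mm behind it; x points along the fingers, z is the direction in which the jaws open and shut, and the axes are right-handed (so a half turn about x gives the same grasp; the last joint's range is limited). The gripper opens to 85 mm and grips with 20 to 120 N. Pads are 22 mm wide; open, the fingers measure 114 mm over their backs; the gripper's body (76 mm by 85 mm) begins 54 mm behind the grasp point. The pads swing forward as they close: fully open they stand 13 mm farther back than shut.
Start: joints at [-69.752, 15.837, -1.513, 72.651, 0, 84.076], TCP at [0.276, -0.561, 0.231] pointing down, gripper open.
Joint ranges: [-178.77, 178.77], [-48.84, 107.48], [-61.69, 71.31], [-111.58, 123.2], [-90, 87.43], [-180, 180]. Speed limits (degrees/s): [147.25, 147.25, 180, 180, 180, 180].

## Interface

Orientations are given as a 3x3 rotation matrix whose columns are the frame's x, y, z axes.
In Python, from plant import robot, ungrasp, close_gripper, read_state, cams, job_done gives the robot as it stands. Calls block until the motion is done:
- robot.move_ptp(position, orientation): joint-space move of the TCP to a pose.
- robot.line_to(position, frame=None, speed=0.15): straight line of the TCP; frame=None keeps the orientation; speed is the mean speed in m/s.
- robot.move_j(angles): joint-space move.
- ungrasp() and close_gripper(): open the fingers fully, or close them until they stop; the grip force is fixed at half the most.
- robot.wait(seconds).
- robot.ik(position, orientation): joint angles nearest the present ones, or None.
- read_state(): the state.
- cams.snapshot(name): name is "scene" or "top"; returns (picture, depth): 480x640x3 uint8, red, green, blue; 480x640 float32, m along the optical axis (not along the pixel's ray), 0 where there is no reading.
- cams.calibration(name): a dict with "camera_matrix" (3x3 intrinsics, pixels), "D" ([k1, k2, p1, p2, k3] as OpenCV has them; the pictures are not rectified), "extrinsics" (4x4, takes a point from camera to world coordinates). Camera axes: x right, y down, z forward; pixel columns grow to the right and rows downward; lengths in m; the calibration is good to about 2 mm. A picture is of the moment at which its call begins. calibration takes no time and is no camera call.
A pose or a line that the arm cannot do raises robot.PlanningError and nothing moves.
- job_done(): hands the job in, once; it reports no verdict.
The state is a dict: "t": time; "q": joint angles; "joint_vel": joint speeds; "effort": joint torques, N m; "tool_pos": TCP position; "eef_rot": TCP orientation; "force": force on the tool from outside, world axes, zero at the start; "wrist_torque": the same for the moment, N m; "finger_gap": opening from 0.0 (shut) to 1.0 (fully open).
Only numpy, scipy, OpenCV 4.12 (cv2) and the standard library are available. Lean on these libraries where they do the work, as an engineer would, in place of code of your own. Each camera call takes 0.05 s, during which the arm holds its last target. There are 200 camera calls.

## Task

Pick up the orange scoop by its fin, under the lamp, and pour all seven terminal caps into the steel drying pot without your fingers touching them. When all of them are in, turn the blue purge valve lever to half open (45 degrees, on the white line), and leave the empty scoop standing upright on its cork coaster under the lamp again. Do not bump the lamp or disturb the bottle, the blue box and the connector.

Things in the scene. Friction and masses are not known exactly. Their poses are not given: they have to be found in the camera images.
- scoop: Orange scoop cup holding the caps, 153 long, 72 wide, 48 high. Origin: underside, mid-plane, 32 ahead of the back wall's outside; +x to the mouth, z up. Floor 4 thick, x -29 to 18, then a ramp rising 42 degrees to the lip at x 62, z 44; side walls 3 thick, 66 between them, x -32 to 56. Fin handle: upright plate 10 thick in y, x -91 to -31, z 32 to 68, pinched across y.
- scoop_grip (a point): Middle of the free part of the scoop's fin handle: x -72, y 0, z 50 in the scoop's frame.
- scoop_lip (a point): Middle of the pouring lip: x 62, y 0, z 44 in the scoop's frame.
- lamp: Fixed white bar lamp over the scoop. Origin: centre of the cork coaster (110 across, flush with the mat). Level bar over the scoop's back wall: y -105 to 135, x -60 to -16, z 189 to 210. Its arm (14 thick, z 204) runs along x at y 125 to a post (14 thick) at x 115, y 125 on a round foot (84 across, 14 high). Open at its -x side, which faces the robot.
- pot: Fixed open steel drying pot, 112 across, 75 high, walls 4 (104 inside), floor 5 thick. Origin: centre of its underside. From its -x side a brass inlet pipe (18 thick, at z 26) leads to a ball valve block (50 by 50 foot, 43 high) at x -140 and on to a hose stub that ends at x -192.
- pot_mouth (a point): Centre of the pot's mouth, at rim height (75 above the bench).
- valve_axis (a point): The valve lever's vertical turning axis at the lever's mid-height (z 66); x -140, y 0 in the pot's frame.
- lever_grip (a point): Point on the blue valve lever, 56 from its turning axis. The lever is a bar 10 thick, 20 high (z 56 to 76), reaching 78 from the axis.
- valve (a joint): Valve lever angle, rad: 0 closed, lever square to the pipe, pointing along the pot's +y; it grows counter-clockwise from above; 1.571 fully open, lever along the pipe pointing to the pot's -x. The white line on the black disc under the lever marks half open, 0.785. It turns stiffly (0.08 N m) and stays where it is left.
- bottle: Bystander: amber bottle, 52 across, 130 high. Origin: centre of its underside.
- usbbox: Bystander: dark blue instrument box, 50 by 75 by 22 high, stubs on its +y side to y 46. Origin: centre of its underside.
- dsub: Bystander: grey metal connector shell, 34 by 40 by 16 high, its plug reaching to x 26. Origin: centre of its underside.
- cap1: Black plastic terminal cap, a cylinder 14 across and 14 high, 12 g; starts in the scoop. Origin: centre of its underside, z along its axis.
- cap2: Red plastic terminal cap, a cylinder 14 across and 14 high, 12 g; starts in the scoop. Origin: centre of its underside, z along its axis.
- cap3: Black plastic terminal cap, a cylinder 14 across and 14 high, 12 g; starts in the scoop. Origin: centre of its underside, z along its axis.
- cap4: Red plastic terminal cap, a cylinder 14 across and 14 high, 12 g; starts in the scoop. Origin: centre of its underside, z along its axis.
- cap5: Black plastic terminal cap, a cylinder 14 across and 14 high, 12 g; starts in the scoop. Origin: centre of its underside, z along its axis.
- cap6: Red plastic terminal cap, a cylinder 14 across and 14 high, 12 g; starts in the scoop. Origin: centre of its underside, z along its axis.
- cap7: Black plastic terminal cap, a cylinder 14 across and 14 high, 12 g; starts in the scoop. Origin: centre of its underside, z along its axis.
Not all that is in view belongs to the job. There is more than one size of the scoop; the one meant has the size given above.

How it is judged:
By the outcome, as a careful person would: the job done as asked, in the order asked, and still so for the second after the job is handed in, with the robot touching nothing.
It also fails if it takes over 72 s, if anything falls off the work surface, if the arm or the gripper's body presses on something with over 40 N, if the wrist force passes 120 N, or if a joint passes its speed limit or range.

## Working session

There is one attempt and no reset: what is moved stays moved. The work goes in short steps, each a Python script; the robot and the scene stay as the last script left them, time stands still between calls to the robot, and variables do not carry over. Pictures are saved under pics/ and viewed, about 8 in all and at most 12, crops included, and the job is handed in when it is done.

```bash
mkdir -p pics; ls; python3 - <<'E'
from plant import *
import cv2,numpy as np
for n in ("scene","top"):
    p,d=cams.snapshot(n); cv2.imwrite(f"pics/{n}0.png",p[:,:,::-1]); np.savez(f"{n}0.npz",p=p,d=d)
    c=cams.calibration(n); print(n,np.round(c["camera_matrix"],1).tolist(),c["D"],np.round(c["extrinsics"],3).tolist(),(d>0).mean())
print(read_state())
E
```

```text
pics
scene [[479.9, 0.0, 317.5], [0.0, 479.9, 245.2], [0.0, 0.0, 1.0]] [0.03439176 0.         0.         0.         0.        ] [[0.015, 0.81, -0.587, 1.172], [1.0, -0.02, -0.001, -0.02], [-0.013, -0.587, -0.81, 0.961], [0.0, 0.0, 0.0, 1.0]] 0.9960872395833333
top [[613.5, 0.0, 325.1], [0.0, 613.5, 246.9], [0.0, 0.0, 1.0]] [-0.14842943  0.          0.          0.          0.        ] [[0.006, -0.981, 0.195, 0.31], [-1.0, -0.005, 0.008, -0.03], [-0.007, -0.195, -0.981, 1.335], [0.0, 0.0, 0.0, 1.0]] 0.9959733072916667
{'t': 0.1, 'q': array([-6.97527201e+01,  1.58760708e+01, -1.58810412e+00,  7.26498228e+01,
        7.63820803e-04,  8.40775303e+01]), 'joint_vel': array([ 0.03707277, -0.17148111,  0.31449147,  0.01813044,  0.03985323,
        0.07728443]), 'effort': array([ 4.12107593e-04, -4.46707964e+01,  2.96128517e+01,  8.44903174e-03,
       -1.09068144e-04, -2.19915606e-06]), 'tool_pos': array([ 0.27542093, -0.56028191,  0.23026344]), 'eef_rot': array([[-6.76050402e-04,  8.97491426e-01,  4.41031387e-01],
       [ 1.87130411e-03,  4.41031851e-01, -8.97489501e-01],
       [-9.99998021e-01,  2.18555710e-04, -1.97763916e-03]]), 'force': array([-0.33145372, -0.64123732, -0.35901757]), 'wrist_torque': array([ 0.00226158, -0.04941343,  0.05549215]), 'finger_gap': 0.9977319996153398}
```

View pics/scene0.png

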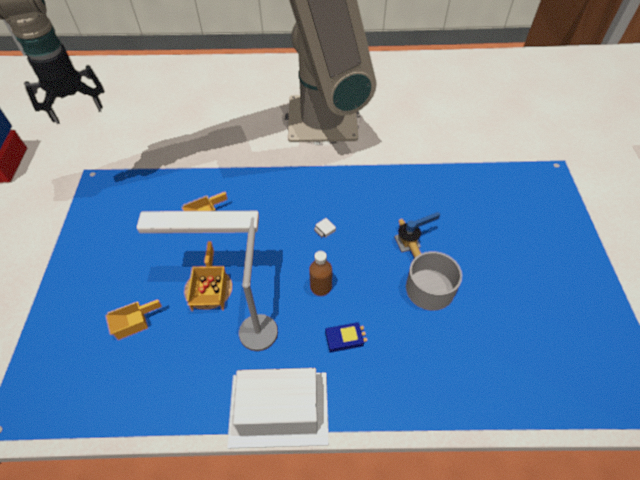

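View pics/top0.png

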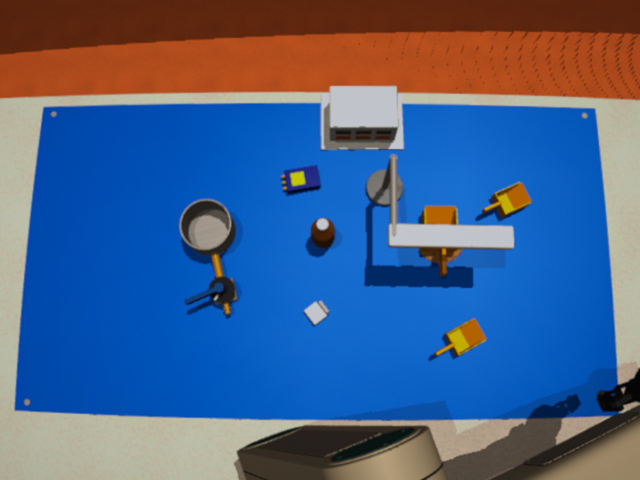

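Candidates for the scoop, scene / top pixels: (207,287)/(440,235) with caps, on the coaster under the lamp; (205,208)/(465,340) empty and small; (128,320)/(512,200) empty and small. I choose the first and will check its size in a crop and from the depth.

```bash
cat > h.py <<'E'
from plant import *
import cv2,numpy as np
def cloud(n,pd=None):
    p,d=pd if pd is not None else cams.snapshot(n)
    c=cams.calibration(n); K=np.array(c["camera_matrix"]);D=np.array(c["D"]);T=np.array(c["extrinsics"])
    v,u=np.mgrid[0:480,0:640]
    uv=np.stack([u,v],-1).reshape(-1,1,2).astype(float)
    xy=cv2.undistortPoints(uv,K,D).reshape(480,640,2)
    P=np.dstack([xy*d[...,None],d])
    W=P@T[:3,:3].T+T[:3,3]; W[d==0]=np.nan
    return p,W,cv2.cvtColor(p,cv2.COLOR_RGB2HSV)
def near(W,xy,r,z0,z1):
    return (np.hypot(W[...,0]-xy[0],W[...,1]-xy[1])<r)&(W[...,2]>z0)&(W[...,2]<z1)
def circ(q):
    A=np.c_[2*q,np.ones(len(q))];s=np.linalg.lstsq(A,(q**2).sum(1),rcond=None)[0]
    return s[:2],np.sqrt(s[2]+s[:2]@s[:2])
E
python3 - <<'E'
from h import *
np.set_printoptions(precision=4,suppress=True)
C={}
for n in("scene","top"):
    f=np.load(n+"0.npz");C[n]=cloud(n,(f["p"],f["d"]))
g=lambda n,u,v:C[n][1][v,u]
print("mat z",g("scene",500,380),g("top",120,150),g("top",300,380))
for n,uv in dict(scene=[(207,287),(205,208),(128,320),(209,252),(434,280),(410,230),(432,217),(320,280),(345,337),(325,228),(200,222)],top=[(440,220),(465,340),(512,200),(443,270),(207,226),(222,290),(195,298),(322,228),(302,180),(316,313),(450,236),(393,190)]).items():
    for a in uv: print(n,a,g(n,*a))
for n in C:
    p,W,H=C[n]
    o=(H[...,0]<25)&(H[...,0]>5)&(H[...,1]>150)&(H[...,2]>60)&(W[...,0]<.85)&(W[...,0]>.2)&(W[...,2]>.002)
    k,l,s,c=cv2.connectedComponentsWithStats(o.astype(np.uint8))
    for i in range(1,k):
        if s[i,4]>60:
            q=W[l==i];xy=q[:,:2].astype(np.float32);r=cv2.minAreaRect(xy*1000);print(n,"orange",c[i],s[i,4],"rect mm",np.round(r[0]),np.round(r[1]),round(r[2]),"zmax",np.percentile(q[:,2],98))
def crop(n,u0,v0,w,h,k):return cv2.resize(C[n][0][v0:v0+h,u0:u0+w,::-1],None,fx=k,fy=k,interpolation=cv2.INTER_CUBIC)
a=crop("scene",100,190,133,150,3);b=crop("top",400,190,133,150,3)
cv2.imwrite("pics/crop1.png",np.hstack([a,b]))
E
```

```text
mat z [ 0.8218  0.3452 -0.0022] [0.8051 0.464  0.0003] [ 0.2844  0.0333 -0.005 ]
scene (207, 287) [ 0.5972 -0.2771  0.0127]
scene (205, 208) [ 0.35   -0.314   0.0026]
scene (128, 320) [nan nan nan]
scene (209, 252) [ 0.5366 -0.2692  0.0662]
scene (434, 280) [0.5852 0.248  0.0045]
scene (410, 230) [0.4824 0.1971 0.0633]
scene (432, 217) [0.4537 0.2511 0.0747]
scene (320, 280) [ 0.6234 -0.0172  0.0756]
scene (345, 337) [0.7345 0.0331 0.0254]
scene (325, 228) [ 0.4358 -0.0019  0.0176]
scene (200, 222) [ 0.5654 -0.2555  0.2111]
top (440, 220) [ 0.6337 -0.2733  0.019 ]
top (465, 340) [ 0.3705 -0.3238  0.0025]
top (512, 200) [ 0.6854 -0.4435  0.0045]
top (443, 270) [ 0.5139 -0.2674  0.0672]
top (207, 226) [0.6202 0.2453 0.0089]
top (222, 290) [0.4685 0.1944 0.0737]
top (195, 298) [0.4508 0.2499 0.077 ]
top (322, 228) [ 0.589  -0.0135  0.1281]
top (302, 180) [0.7231 0.0334 0.023 ]
top (316, 313) [ 0.4273 -0.0004  0.0168]
top (450, 236) [ 0.5557 -0.2558  0.2109]
top (393, 190) [ 0.6455 -0.1497  0.2091]
scene orange [204.7278 202.9379] 338 rect mm [ 360. -308.] [104.  44.] 89 zmax 0.051538987
[... 352 characters left out ...]
 -418.] [ 53. 115.] 25 zmax 0.05069593027979018
top orange [439.54   215.1006] 537 rect mm [ 639. -268.] [39. 72.] 0 zmax 0.04826008957039706
top orange [322.75   232.4479] 192 rect mm [592. -14.] [34. 44.] 8 zmax 0.10211620997916925
top orange [429.3478 250.7971] 69 rect mm [ 560. -252.] [15. 36.] 1 zmax 0.03792119792911119
top orange [444.4856 258.    ] 243 rect mm [ 542. -291.] [54. 71.] 18 zmax 0.0722318786860069
top orange [216.843 264.593] 172 rect mm [528. 215.] [58. 16.] 15 zmax 0.04497171609177667
top orange [470.9181 333.6315] 464 rect mm [ 378. -322.] [52. 65.] 28 zmax 0.0373313357729499
top orange [447.3628 346.8496] 113 rect mm [ 352. -271.] [49. 44.] 27 zmax 0.05320385693012152
```

View pics/crop1.png

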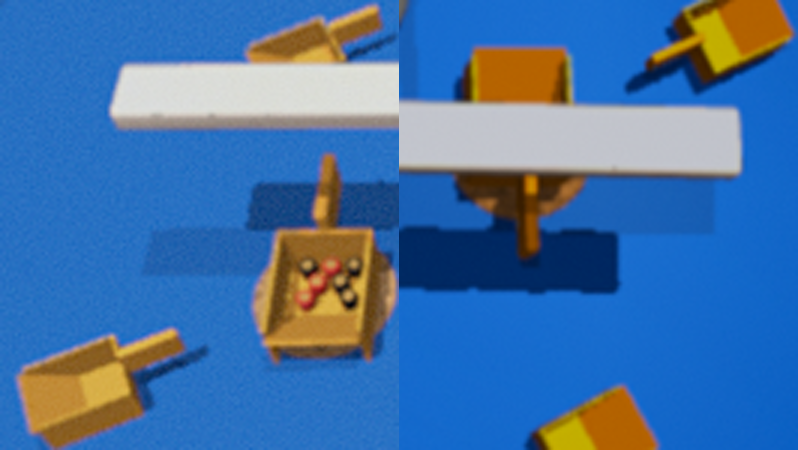

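The crop shows the chosen scoop (scene (207,287)) holding 7 caps on its coaster, 151×72 mm measured; the two others are empty and about 110×55 mm. Now the precise fits.

```bash
cat >> h.py <<'E'
def line(q):
    l=cv2.fitLine(q.astype(np.float32),cv2.DIST_HUBER,0,.01,.01).ravel();d=l[:2]
    return l[2:],d
E
python3 - <<'E'
from h import *
np.set_printoptions(precision=4,suppress=True)
for n in("scene","top"):
    f=np.load(n+"0.npz");p,W,H=cloud(n,(f["p"],f["d"]))
    o=(H[...,0]<27)&(H[...,1]>120)
    # fin
    m=near(W,(.53,-.27),.07,.058,.075)&o; q=W[m][:,:2]; c,d=line(q); print(n,"FIN n",len(q),c,"ang",np.degrees(np.arctan2(d[1],d[0])),"x",q[:,0].min(),q[:,0].max(),"y",q[:,1].min(),q[:,1].max())
    # body rims
    m=near(W,(.61,-.27),.09,.040,.053)&o&(W[...,0]>.56); q=W[m][:,:2]
    print(" rim",len(q),cv2.minAreaRect((q*1000).astype(np.float32)),"xy pct",np.percentile(q,[1,50,99],axis=0).ravel())
    for s in(-1,1):
        w=q[(s*(q[:,1]+.27)>.022)&(q[:,0]<.65)]; c,d=line(w); print("  wall",s,len(w),c,np.degrees(np.arctan(d[1]/d[0])))
    # lamp bar
    m=(W[...,2]>.195)&(W[...,2]<.225)&(W[...,1]<-.13)&(W[...,1]>-.45)&(W[...,0]>.4)&(W[...,0]<.75)&(H[...,1]<60); q=W[m]
    b=q[q[:,1]<-.18]; print(" bar",cv2.minAreaRect((b[:,:2]*1000).astype(np.float32)),np.median(b[:,2]))
    a=q[q[:,0]>.61]; print(" arm",len(a),line(a[:,:2]),a[:,0].max())
    # foot
    m=near(W,(.7,-.14),.08,.008,.018)&(H[...,1]<90); print(" foot",m.sum(),cv2.minEnclosingCircle((W[m][:,:2]*1000).astype(np.float32)))
    # coaster: brownish at z~0
    m=near(W,(.6,-.27),.09,-.01,.008)&(H[...,0]<25); q=W[m][:,:2]; print(" coaster",len(q),cv2.minAreaRect((q*1000).astype(np.float32)))
    # pot rim
    m=near(W,(.60,.25),.09,.070,.082); q=W[m][:,:2]; c,r=circ(q);c2,r2=cv2.minEnclosingCircle((q*1000).astype(np.float32)); print(" POT",len(q),c,r,c2,r2,np.median(W[m][:,2]))
    # valve: lever
    m=near(W,(.46,.22),.075,.066,.09);q=W[m]; c,d=line(q[:,:2]);t=(q[:,:2]-c)@d; print(" LEVER",len(q),c,d,t.min(),t.max(),"ends",c+t.min()*d,c+t.max()*d,"z",np.median(q[:,2]))
    pp=o&near(W,(.525,.215),.05,.02,.05);q=W[pp][:,:2];print(" PIPE",len(q),line(q))
    m=near(W,(.477,.195),.05,.045,.062);print(" disc",m.sum(),cv2.minAreaRect((W[m][:,:2]*1000).astype(np.float32)) if m.sum()>3 else'')
    for nm,xy,r,z in(("bottle",(.6,-.015),.05,.01),("box",(.73,.03),.07,.01),("dsub",(.43,0),.05,.006)):
        m=near(W,xy,r,z,.2);print(" ",nm,m.sum(),cv2.minAreaRect((W[m][:,:2]*1000).astype(np.float32)),W[m][:,2].max())
E
```

```text
scene FIN n 104 [ 0.5377 -0.27  ] ang -0.63967466 x 0.5092304202645548 0.5672132601756812 y -0.2772098613059024 -0.26621498582070435
 rim 324 ((611.7789306640625, -271.5389709472656), (96.79120635986328, 72.7536849975586), 0.11128443479537964) xy pct [ 0.5645 -0.3072  0.6118 -0.2736  0.6598 -0.2352]
  wall -1 95 [ 0.6096 -0.3047] -0.4433467
  wall 1 75 [ 0.6244 -0.2366] 1.9304991
 bar ((558.0278930664062, -280.4309997558594), (200.77230834960938, 46.484989166259766), 89.36455535888672) 0.20977102847765366
 arm 358 (array([ 0.6686, -0.1525], dtype=float32), array([ 0.9999, -0.0122], dtype=float32)) 0.7189222423416429
 foot 952 ((711.1472778320312, -153.6653594970703), 42.53309631347656)
 coaster 487 ((589.5927124023438, -276.5911865234375), (107.46337127685547, 118.0565185546875), 86.80754852294922)
 POT 351 [0.6098 0.2331] 0.053370386759267335 (609.4060668945312, 233.44696044921875) 56.71561050415039 0.07459491658984219
 LEVER 208 [0.4642 0.2257] [ 0.407  -0.9134] -0.0491786242384127 0.04000024415187039 ends [0.4442 0.2706] [0.4805 0.1891] z 0.07503474189034065
 PIPE 133 (array([0.50
[... 1527 characters left out ...]
-0.9078] -0.04793025401810063 0.040239774323118975 ends [0.4413 0.2724] [0.4783 0.1923] z 0.07556343658477216
 PIPE 188 (array([0.5291, 0.2148], dtype=float32), array([0.9649, 0.2627], dtype=float32))
 disc 220 ((474.4267578125, 203.0828857421875), (58.709877014160156, 54.5591926574707), 79.19670104980469)
  bottle 597 ((597.126953125, -14.306297302246094), (50.4280891418457, 49.897552490234375), 43.61668395996094) 0.13709000010124717
  box 780 ((716.9129638671875, 35.19482421875), (73.46959686279297, 83.68143463134766), 11.532575607299805) 0.03048896091394271
  dsub 392 ((429.72247314453125, -3.049713134765625), (77.20645141601562, 93.06645965576172), 66.29476928710938) 0.023954536940294036
```

```bash
cat >> h.py <<'E'
from scipy.spatial.transform import Rotation as Ro
GRIP=np.array([-.072,0,.050]);LIP=np.array([.062,0,.044])
def toolS(a,s):
    a=np.radians(a);x=np.array([np.cos(a),0,-np.sin(a)]);z=np.array([0,s,0.]);return np.c_[x,np.cross(z,x),z]
def Rs(h,p): return Ro.from_euler("ZY",[h,p],degrees=True).as_matrix()
def tcp(pt,ref,h,p,a,s,back=0):
    """TCP pose with scoop-frame point ref at world pt, heading h, nose-down pitch p"""
    R=Rs(h,p);T=toolS(a,s);g=GRIP+T[:,0]*(.019-back)
    return np.asarray(pt)+R@(g-ref),R@T
SC=np.array([.599,-.2695,0]);POT=np.array([.6095,.235,0]);O=np.zeros(3)
E
python3 - <<'E'
from h import *
np.set_printoptions(precision=0,suppress=True)
lo=np.array([-178.77,-48.84,-61.69,-111.58,-90,-180])
for s in(1,-1):
  for a in(30,40,50):
    print("s,a",s,a)
    for nm,q in dict(grasp=tcp(SC,O,0,0,a,s),back=tcp(SC,O,0,0,a,s,.12),lift=tcp(SC+[0,0,.055],O,0,0,a,s),ret=tcp(SC+[-.145,.05,.06],O,0,0,a,s)).items():
        print(nm,robot.ik(*q))
    for h in(0,20,40,60):
        L=POT+[0,0,.095]-.02*np.array([np.cos(np.radians(h)),np.sin(np.radians(h)),0])
        print(" h",h,[ (p,robot.ik(*tcp(L,LIP,h,p,a,s))) for p in(0,60,90)])
E
```

```text
s,a 1 30
grasp [-52.  23. -57. -36.  43. -33.]
back [-67.   6. -61. -11.  53. -49.]
lift [-52.  13. -55. -26.  43. -33.]
ret None
 h 0 [(0, None), (60, array([ 18.,  12., -11.,  67.,   0.,  18.])), (90, array([ 13.,  38.,  24., 105.,   6.,  11.]))]
 h 20 [(0, None), (60, array([ 15.,  12., -11.,  67.,   0.,  -5.])), (90, array([ 16.,  39.,  25., 106.,  -2.,  -3.]))]
 h 40 [(0, None), (60, array([ 12.,  12., -11.,  67.,   0., -28.])), (90, array([ 19.,  38.,  24., 104., -10., -18.]))]
 h 60 [(0, array([-23.,  16., -45.,  17.,  59., -75.])), (60, array([ 10.,  14.,  -9.,  68.,   0., -50.])), (90, array([ 22.,  35.,  19.,  99., -18., -34.]))]
s,a 1 40
grasp [-49.  16. -52. -16.  35. -37.]
back [-61.  -1. -55.   6.  42. -49.]
lift [-49.   9. -50.  -7.  35. -37.]
ret None
 h 0 [(0, array([ 33.,   3., -60., -18., -24.,  22.])), (60, array([16., 18., -3., 78.,  3., 16.])), (90, array([ 12.,  45.,  32., 116.,   8.,  10.]))]
 h 20 [(0, None), (60, array([15., 18., -3., 78., -1., -5.])), (90, array([ 16.,  46.,  34., 117.,  -2.,  -3.]))]
 h 40 [(0, array([-11.,   1., -59.,  -8.,  36., -38.])),
[... 2318 characters left out ...]
2., 151.]))]
s,a -1 50
grasp [-46.  13. -46.  -0.  27. 142.]
back [-54.  -2. -47.  19.  31. 133.]
lift [-46.   7. -44.   9.  27. 142.]
ret [-59.  -8. -57.  18.  33. 128.]
 h 0 [(0, array([  30.,   -0.,  -54.,    0.,  -19., -156.])), (60, array([  15.,   25.,    4.,   89.,    5., -166.])), (90, None)]
 h 20 [(0, array([ 11.,  -5., -59.,  -4.,   6., 173.])), (60, array([ 15.,  25.,   4.,  89.,  -2., 176.])), (90, None)]
 h 40 [(0, array([ -7.,  -1., -53.,   8.,  28., 141.])), (60, array([ 16.,  25.,   4.,  88.,  -8., 157.])), (90, None)]
 h 60 [(0, array([-15.,   9., -40.,  28.,  38., 110.])), (60, array([ 16.,  24.,   3.,  84., -14., 138.])), (90, array([ 25.,  48.,  32., 119., -26., 156.]))]
```

```bash
python3 - <<'E'
from h import *
np.set_printoptions(precision=0,suppress=True)
a,s=45,1
u=lambda h:np.array([np.cos(np.radians(h)),np.sin(np.radians(h)),0])
for b in(.14,.1,0):print("back",b,robot.ik(*tcp(SC,O,0,0,a,s,b)))
for d in([-.05,.02,.04],[-.14,.04,.06],[-.14,.06,.07],[-.14,.09,.07],[-.14,.06,.2]):
    for h in (0,-15):print("ret",d,h,robot.ik(*tcp(SC+d,O,h,0,a,s)))
for h in(20,40,55):
    for p,z in((0,.2),(0,.15),(30,.12),(45,.1),(60,.095),(75,.095),(85,.095),(90,.095)):
        L=POT+[0,0,z]-.02*u(h); print(h,p,robot.ik(*tcp(L,LIP,h,p,a,s)))
for h in(20,30,45): print("park",h,[robot.ik(*tcp([.54,.43,z],O,h,0,a,s)) for z in(0,.1)])
E
```

```text
back 0.14 [-59.  -5. -51.  17.  37. -50.]
back 0.1 [-55.   1. -51.   9.  36. -46.]
back 0 [-47.  15. -49.  -8.  31. -38.]
ret [-0.05, 0.02, 0.04] 0 [-51.   5. -53.   0.  33. -41.]
ret [-0.05, 0.02, 0.04] -15 [-42.   2. -59. -12.  19. -20.]
ret [-0.14, 0.04, 0.06] 0 [-62.  -6. -59.  13.  39. -53.]
ret [-0.14, 0.04, 0.06] -15 None
ret [-0.14, 0.06, 0.07] 0 [-60. -10. -60.  14.  38. -51.]
ret [-0.14, 0.06, 0.07] -15 None
ret [-0.14, 0.09, 0.07] 0 None
ret [-0.14, 0.09, 0.07] -15 None
ret [-0.14, 0.06, 0.2] 0 [-60. -23. -49.  38.  38. -51.]
ret [-0.14, 0.06, 0.2] -15 [-50. -31. -54.  28.  24. -26.]
20 0 [ 10. -19. -55.   9.   7.  -7.]
20 0 [ 10. -13. -59.  -1.   7.  -7.]
20 30 [ 13.  -2. -31.  46.   2.  -6.]
20 45 [ 14.   9. -16.  65.   0.  -6.]
20 60 [15. 22.  1. 84. -1. -5.]
20 75 [ 16.  35.  18. 103.  -2.  -4.]
20 85 [ 16.  45.  31. 116.  -2.  -3.]
20 90 [ 16.  50.  38. 123.  -3.  -3.]
40 0 [ -9. -13. -49.  20.  32. -39.]
40 0 [ -9.  -8. -53.  11.  32. -39.]
40 30 [  5.   0. -28.  49.   9. -34.]
40 45 [ 11.  10. -15.  65.   0. -29.]
40 60 [ 15.  22.   0.  82.  -6. -24.]
40 75 [ 18.  34.  17. 101. -11. -19.]
40 85 [ 20.  44.  29. 114. -13. -16.]
40 90 [ 21.  49.  36. 120. -14. -14.]
55 0 [-16.  -3. -39.  35.  42. -64.]
55 0 [-16.   2. -43.  27.  42. -64.]
55 30 [  0.   4. -24.  53.  12. -54.]
55 45 [  8.  12. -13.  65.   0. -47.]
55 60 [ 15.  21.   0.  80. -10. -39.]
55 75 [ 20.  33.  15.  97. -17. -31.]
55 85 [ 22.  41.  26. 109. -20. -26.]
55 90 [ 24.  46.  31. 116. -22. -23.]
park 20 [array([ 41.,  16., -49., -18., -15.,  15.]), array([ 41.,   4., -45.,  -2., -15.,  15.])]
park 30 [array([ 35.,  15., -51., -21.,  -4.,   4.]), array([ 35.,   2., -47.,  -4.,  -4.,   4.])]
park 45 [array([ 26.,  15., -51., -20.,  13., -14.]), array([ 26.,   2., -47.,  -2.,  13., -14.])]
```

```bash
python3 - <<'E'
from h import *
np.set_printoptions(precision=4,suppress=True)
T=lambda d,b=0:tcp(SC+d,O,0,0,45,1,b)
robot.move_ptp(*T([0,0,0],.14))
robot.line_to(T([0,0,0])[0],speed=.12)
print(read_state()["t"],read_state()["force"])
close_gripper(); st=read_state();print(st["t"],st["finger_gap"],st["tool_pos"],st["force"])
robot.line_to(T([0,0,.03])[0],speed=.08)
st=read_state();print(st["t"],st["finger_gap"],st["force"],st["wrist_torque"])
p,d=cams.snapshot("scene");cv2.imwrite("pics/s1.png",cv2.resize(p[160:360,100:340,::-1],None,fx=3,fy=3))
E
```

```text
3.425 [-0.4043  0.3339  0.0812]
4.1 0.11061217012588366 [ 0.5405 -0.2697  0.0367] [-1.7312 -0.0309  2.2999]
4.625 0.10576274286643518 [ 0.1501 -0.7976 -2.0905] [0.0235 1.1717 0.0344]
```

View pics/s1.png

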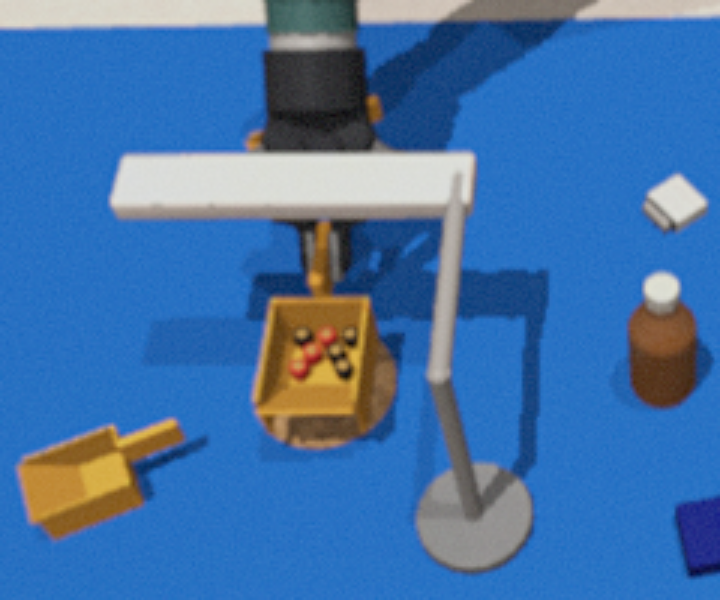

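The scoop is lifted about 30 mm and level (crop (320,350)), with 7 caps aboard and the lamp clear of the gripper. I'll carry it out from under the bar and over to the pot.

```bash
python3 - <<'E'
from h import *
np.set_printoptions(precision=4,suppress=True)
T=lambda d:tcp(SC+d,O,0,0,45,1)
u=np.array([np.cos(np.radians(40)),np.sin(np.radians(40)),0])
P=lambda p,z:tcp(POT+[0,0,z]-.02*u,LIP,40,p,45,1)
robot.line_to(T([-.04,.01,.04])[0],speed=.1)
robot.line_to(T([-.143,.05,.065])[0],speed=.15)
robot.line_to(T([-.17,.07,.2])[0],speed=.15)
q=P(0,.19);robot.line_to(q[0],q[1],speed=.2)
st=read_state();print(st["t"],st["finger_gap"],st["force"],st["wrist_torque"])
p,d=cams.snapshot("scene");cv2.imwrite("pics/s2.png",cv2.resize(p[150:350,300:540,::-1],None,fx=3,fy=3))
E
```

```text
9.2417 0.11212978735502299 [ 0.0819 -0.2467 -2.3711] [-0.7602  0.9406 -0.0171]
```

View pics/s2.png

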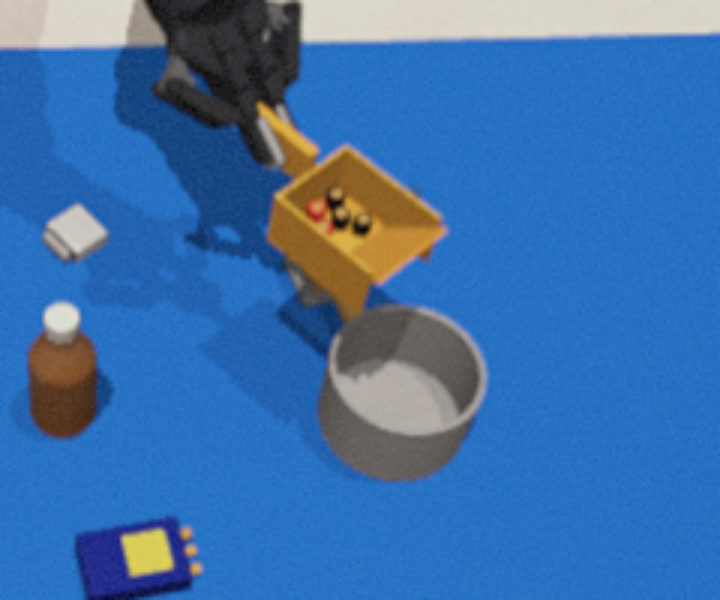

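The scoop is level over the pot's near rim, caps visible at (340,210) in the crop, well above the valve and the bottle. Now the slow pour.

```bash
python3 - <<'E'
from h import *
np.set_printoptions(precision=4,suppress=True)
u=np.array([np.cos(np.radians(40)),np.sin(np.radians(40)),0])
P=lambda p,z:tcp(POT+[0,0,z]-.02*u,LIP,40,p,45,1)
for p,z,v in((15,.16,.12),(30,.125,.12),(42,.1,.1),(48,.095,.05),(54,.093,.05),(60,.092,.05),(66,.092,.05),(72,.092,.05),(78,.092,.05),(84,.092,.05)):
    q=P(p,z);robot.line_to(q[0],q[1],speed=v)
robot.wait(.6)
st=read_state();print(st["t"],st["finger_gap"],st["force"],st["wrist_torque"])
p,d=cams.snapshot("scene");p2,_=cams.snapshot("top")
c=lambda im,u,v:cv2.resize(im[v:v+200,u:u+133,::-1],None,fx=3,fy=3)
cv2.imwrite("pics/s3.png",np.hstack([c(p,370,170),c(p2,140,130)]))
E
```

```text
13.775 0.10484383680290829 [-0.3836 -0.1594 -1.4988] [ 0.5336 -0.654   0.0052]
```

View pics/s3.png

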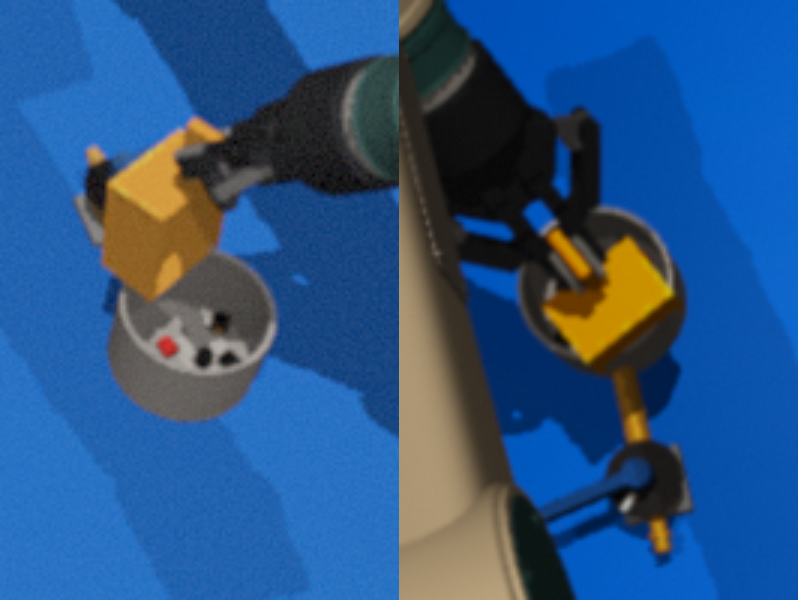

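The weight on the wrist dropped 0.87 N (7×12 g is 0.82 N), and caps are visible in the pot at crop (165,345), (205,355) and (228,358). I'll level the scoop, park it on the mat clear of everything, and view the pot.

```bash
python3 - <<'E'
from h import *
np.set_printoptions(precision=4,suppress=True)
u=np.array([np.cos(np.radians(40)),np.sin(np.radians(40)),0])
P=lambda p,z:tcp(POT+[0,0,z]-.02*u,LIP,40,p,45,1)
for p,z in((70,.11),(45,.14),(20,.17),(0,.19)):
    q=P(p,z);robot.line_to(q[0],q[1],speed=.15)
K=lambda z,b=0:tcp([.54,.43,z],O,30,0,45,1,b)
q=K(.12);robot.line_to(q[0],q[1],speed=.2)
robot.line_to(K(.02)[0],speed=.15); 
z=.02
while z>-.004:
    z-=.002; robot.line_to(K(z)[0],speed=.03)
    f=read_state()["force"][2]
    if f>0.5:break
print("touch z",z,f)
ungrasp(); robot.line_to(K(z,.13)[0],speed=.2)
st=read_state();print(st["t"],st["finger_gap"],st["tool_pos"])
p,d=cams.snapshot("scene");p2,d2=cams.snapshot("top");np.savez("s4.npz",p=p,d=d,p2=p2,d2=d2)
c=lambda im,u,v:cv2.resize(im[v:v+200,u:u+133,::-1],None,fx=3,fy=3)
cv2.imwrite("pics/s4.png",np.hstack([c(p,400,180),c(p2,130,130)]))
E
```

```text
touch z -0.002 5.357397576247919
22.4917 1.0007780170073866 [0.41   0.3549 0.1266]
```

View pics/s4.png

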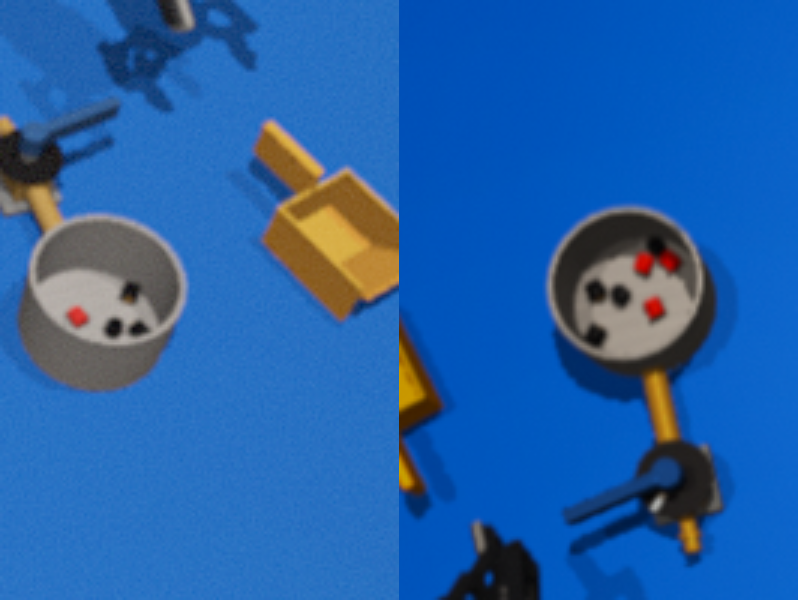

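The pot holds all seven caps: 4 black and 3 red in the top crop, e.g. (655,243), (644,262), (595,335). The parked scoop is empty and upright. Next I refine the valve geometry, with the white line as a cross-check.

```bash
cat >> h.py <<'E'
def valve(n,pd):
    p,W,H=cloud(n,pd); V=np.array([.475,.2005])
    m=near(W,V+[-.01,.02],.085,.069,.083);q=W[m][:,:2];c,d=line(q);d=d*np.sign(d@(c-V))if abs(d@(c-V))>0 else d
    t=(q-c)@d; far=c+np.percentile(t,99.5)*d; ax=far-.078*d
    b=near(W,V,.045,.043,.062)&(H[...,2]<70); D,r=cv2.minEnclosingCircle((W[b][:,:2]*1000).astype(np.float32))
    w=near(W,V,.04,.043,.066)&(H[...,1]<90)&(H[...,2]>110); wq=W[w]
    pot=near(W,(.6095,.235),.075,.070,.080);pc,_=circ(W[pot][:,:2])
    A=lambda v:np.degrees(np.arctan2(v[1],v[0]))
    py=A(pc-ax)
    print(n,"lever",len(q),A(d),"axis",ax,"disc",D,r,"pot",pc,"potyaw",py,"dist",np.hypot(*(pc-ax)),"valve angle",A(d)-py-90)
    print("  white",len(wq),wq.mean(0) if len(wq) else'',"dir from axis",A(wq.mean(0)[:2]-ax) if len(wq) else '', "fit", A(line(wq[:,:2])[1]) if len(wq)>5 else '')
E
python3 - <<'E'
from h import *
np.set_printoptions(precision=4,suppress=True)
f=np.load("s4.npz")
valve("scene",(f["p"],f["d"]));valve("top",(f["p2"],f["d2"]))
E
```

```text
scene lever 189 114.46313864722272 axis [0.4767 0.1985] disc (475.8279724121094, 196.32467651367188) 28.323429107666016 pot [0.6097 0.2331] potyaw 14.588771304736174 dist 0.1374660918607933 valve angle 9.87436734248655
  white 0  dir from axis  fit 
top lever 246 114.79919238575792 axis [0.4747 0.2006] disc (473.1069641113281, 200.63377380371094) 27.554569244384766 pot [0.6093 0.2364] potyaw 14.872037581622187 dist 0.13929821557617336 valve angle 9.92715480413574
  white 11 [0.4556 0.2127 0.0453] dir from axis 147.676165661411 fit -49.13066
```

```bash
cat >> h.py <<'E'
VA=np.array([.475,.1995])
def lev(th,z,s,off=0):
    t=np.radians(th);u=np.array([np.cos(t),np.sin(t),0]);n=s*np.array([-u[1],u[0],0]);x=np.array([0,0,-1.])
    p=np.r_[VA,0]+.056*u;p[2]=z
    return p,np.c_[x,np.cross(n,x),n]
E
python3 - <<'E'
from h import *
np.set_printoptions(precision=4,suppress=True)
js={s:[robot.ik(*lev(t,z,s)) for t,z in((114.6,.15),(114.6,.05),(149.7,.05))] for s in(1,-1)}
q0=read_state()["q"]
print({s:np.round(j) if all(x is not None for x in j) else j for s,j in js.items()})
s=min((s for s in js if all(x is not None for x in js[s])),key=lambda s:abs(js[s][0][5]-q0[5]))
p=read_state()["tool_pos"];robot.line_to(p+[-.01,-.01,.07],speed=.2)
robot.move_ptp(*lev(114.6,.13,s));robot.line_to(lev(114.6,.049,s)[0],speed=.12)
close_gripper();st=read_state();print(s,st["t"],st["finger_gap"],st["force"],st["tool_pos"])
for t in np.linspace(114.6,149.7,8)[1:]:
    q=lev(t,.049,s);robot.line_to(q[0],q[1],speed=.05)
robot.wait(.2);st=read_state();print(st["t"],st["force"],st["wrist_torque"],st["tool_pos"],q[0])
ungrasp();robot.line_to(q[0]+[0,0,.11],speed=.15)
p=robot.ik;st=read_state();print(st["t"])
K=tcp([.54,.43,-.001],O,30,0,45,1,.16);robot.move_ptp(*K)
p,d=cams.snapshot("scene");p2,d2=cams.snapshot("top");np.savez("s5.npz",p=p,d=d,p2=p2,d2=d2)
valve("scene",(p,d));valve("top",(p2,d2));print(read_state()["t"])
c=lambda im,u,v:cv2.resize(im[v:v+120,u:u+80,::-1],None,fx=5,fy=5,interpolation=cv2.INTER_CUBIC)
cv2.imwrite("pics/s5.png",np.hstack([c(p,380,190),c(p2,175,210)]))
E
```

```text
{1: array([[  22.,    8.,  -21.,   60.,    0.,  -93.],
       [  22.,   15.,  -27.,   48.,    0.,  -93.],
       [  20.,   12.,  -31.,   47.,    0., -129.]]), -1: array([[ 22.,   8., -21.,  60.,   0.,  87.],
       [ 22.,  15., -27.,  48.,   0.,  87.],
       [ 20.,  12., -31.,  47.,   0.,  51.]])}
-1 25.8917 0.10503791620255663 [-3.2625 -0.7468  5.6532] [0.4508 0.2501 0.0492]
27.8417 [-3.7322 -0.6547  6.1764] [-0.0976  0.7346 -0.0689] [0.4257 0.2277 0.0492] [0.4266 0.2278 0.049 ]
29.45
scene lever 162 149.02121013397786 axis [0.476  0.1976] disc (476.03204345703125, 197.74957275390625) 28.24541664123535 pot [0.6098 0.2332] potyaw 14.8918081661761 dist 0.13851336259800362 valve angle 44.129401967801755
  white 0  dir from axis  fit 
top lever 253 150.47977867925715 axis [0.4752 0.201 ] disc (466.8284606933594, 204.0003204345703) 34.05339050292969 pot [0.6094 0.2363] potyaw 14.724122606127073 dist 0.13871803745044559 valve angle 45.75565607313007
  white 0  dir from axis  fit 
30.55
```

View pics/s5.png

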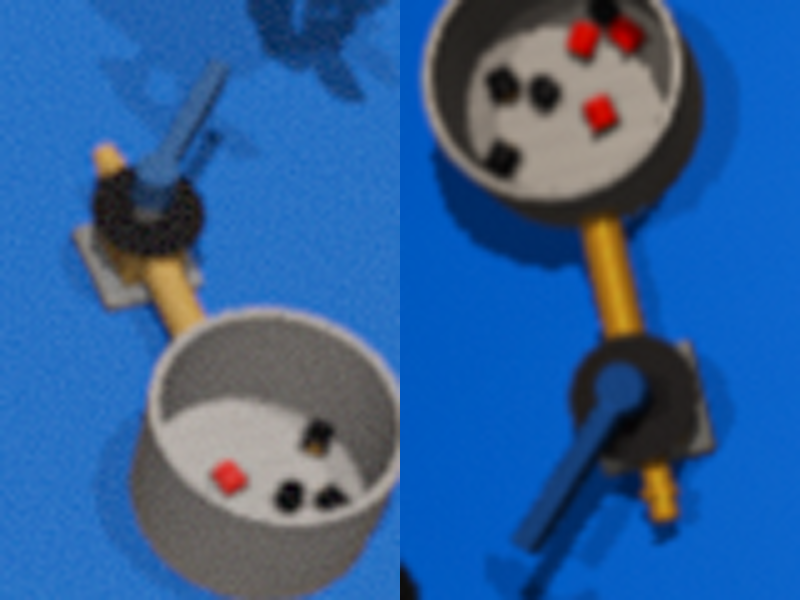

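The lever stands over the white line (now hidden under it), measured at 44.1° and 45.8°, mean 45°, and the caps have not moved. Before regrasping I measure the parked fin.

```bash
python3 - <<'E'
from h import *
np.set_printoptions(precision=4,suppress=True)
f=np.load("s5.npz");e=np.array([.54,.43])-.061*np.array([np.cos(np.pi/6),.5]);print("expected fin mid",e)
for n,k in(("scene",""),("top","2")):
    p,W,H=cloud(n,(f["p"+k],f["d"+k]));m=near(W,e,.05,.058,.075)&(H[...,0]<27)&(H[...,1]>120);q=W[m][:,:2]
    if len(q)>10:c,d=line(q);t=(q-c)@d;print(n,len(q),c,np.degrees(np.arctan(d[1]/d[0])),"mid",c+d*(t.min()+t.max())/2,np.ptp(t))
E
```

```text
expected fin mid [0.4872 0.3995]
scene 126 [0.4855 0.3939] 29.912464 mid [0.4905 0.3969] 0.058054356182664094
top 150 [0.4879 0.3999] 30.36689 mid [0.4885 0.4003] 0.060580526591261175
```

```bash
python3 - <<'E'
from h import *
np.set_printoptions(precision=4,suppress=True)
K=lambda z,b=0:tcp([.54,.43,z],O,30,0,45,1,b)
robot.line_to(K(0,0)[0],speed=.15);close_gripper()
st=read_state();print(st["t"],st["finger_gap"],st["force"])
robot.line_to(K(.15)[0],speed=.15)
G=np.array([.597,-.272,0]);T=lambda d,b=0:tcp(G+d,O,0,0,45,1,b)
q=tcp([.50,.10,.2],O,30,0,45,1);robot.line_to(q[0],q[1],speed=.2)
q=T([-.17,.07,.2]);robot.line_to(q[0],q[1],speed=.2)
robot.line_to(T([-.145,.05,.068])[0],speed=.15)
robot.line_to(T([-.04,.01,.042])[0],speed=.15)
robot.line_to(T([0,0,.014])[0],speed=.08)
f0=read_state()["force"][2];z=.014;print("gap",read_state()["finger_gap"],f0)
while z>-.004:
    z-=.001; robot.line_to(T([0,0,z])[0],speed=.03)
    f=read_state()["force"][2]
    if f-f0>1.5:break
print("touch z",z,f)
ungrasp();robot.line_to(T([0,0,z],.13)[0],speed=.15)
robot.line_to(T([0,0,z],.13)[0]+[-.06,0,.05],speed=.15)
robot.wait(.3);st=read_state();print(st["t"],st["finger_gap"],st["force"])
p,d=cams.snapshot("scene");p2,d2=cams.snapshot("top");np.savez("s6.npz",p=p,d=d,p2=p2,d2=d2)
cv2.imwrite("pics/s6.png",p[150:450,90:540,::-1].repeat(1,0))
for n,pd in(("scene",(p,d)),("top",(p2,d2))):
    _,W,H=cloud(n,pd);o=(H[...,0]<27)&(H[...,1]>120);q=W[near(W,(.53,-.27),.07,.058,.075)&o][:,:2]
    if len(q)>10:print(n,"fin",line(q),q.min(0),q.max(0))
    r=W[near(W,(.61,-.27),.09,.040,.053)&o&(W[...,0]>.56)];print(n,"rim",cv2.minAreaRect((r[:,:2]*1000).astype(np.float32)))
    m=(W[...,2]>.195)&(W[...,2]<.225)&(W[...,1]<-.18)&(W[...,1]>-.45)&(W[...,0]>.5)&(W[...,0]<.7)&(H[...,1]<60);print("bar",cv2.minAreaRect((W[m][:,:2]*1000).astype(np.float32)))
    valve(n,pd)
    for nm,xy,rr,zz in(("bottle",(.6,-.015),.05,.01),("box",(.73,.03),.07,.01),("dsub",(.43,0),.05,.006)):
        m=near(W,xy,rr,zz,.2);print(" ",nm,m.sum(),cv2.minAreaRect((W[m][:,:2]*1000).astype(np.float32)))
E
```

```text
32.4333 0.11049723076064888 [-1.1377 -1.4179  2.6831]
gap 0.10636478735450636 -1.2766894836169187
touch z -0.0010000000000000035 4.302949551256855
46.1917 1.0008421577199935 [ 0.5816  0.062  -0.0752]
scene fin (array([ 0.543 , -0.2708], dtype=float32), array([ 0.9999, -0.017 ], dtype=float32)) [ 0.5124 -0.2769] [ 0.5687 -0.2666]
scene rim ((611.311279296875, -272.1904602050781), (72.79159545898438, 101.17053985595703), 89.75533294677734)
bar ((557.06640625, -280.6585693359375), (201.91983032226562, 47.35075378417969), 89.02672576904297)
scene lever 159 149.42120466067647 axis [0.4748 0.1986] disc (474.87213134765625, 198.34608459472656) 27.774612426757812 pot [0.6098 0.2332] potyaw 14.37332267312098 dist 0.13931136138942068 valve angle 45.047881987555485
  white 0  dir from axis  fit 
  bottle 801 ((602.233154296875, -15.953630447387695), (45.02802658081055, 51.0123405456543), 0.9794289469718933)
  box 870 ((727.9804077148438, 35.50572204589844), (51.85761260986328, 83.34513092041016), 10.548995018005371)
  dsub 256 ((427.9713439941406, 1.2212677001953125), (41.71466827392578, 58.679
[... 260 characters left out ...]
76123047)
bar ((557.1002197265625, -279.3687744140625), (198.81002807617188, 43.875091552734375), 89.07206726074219)
top lever 253 150.55875710102836 axis [0.4751 0.2009] disc (466.5909423828125, 203.4957733154297) 34.0695915222168 pot [0.6093 0.2363] potyaw 14.762005444396873 dist 0.13881252820303075 valve angle 45.7967516566315
  white 0  dir from axis  fit 
  bottle 599 ((597.6621704101562, -13.542764663696289), (51.19997024536133, 49.37958908081055), 2.066436767578125)
  box 787 ((726.9335327148438, 38.8088264465332), (52.50323486328125, 86.03743743896484), 10.647645950317383)
  dsub 396 ((432.7886962890625, -1.7108688354492188), (91.1048355102539, 88.88375854492188), 23.885889053344727)
```

View pics/s6.png

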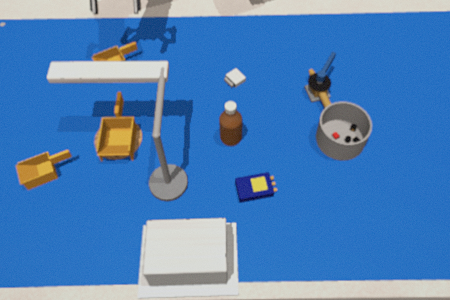

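The scoop stands empty and upright on its coaster (crop (118,138)). The lever is at 45°, the caps are in the pot, the bystanders are unmoved, and the arm is clear. I'll hand in.

```bash
python3 -c "
from plant import *
job_done();print(read_state()['t'])"
```

```text
the job is handed in; nothing more can be done
the job is handed in; nothing more can be done
```

I did the job in the order asked and handed it in shortly after the last check, which was at about 46 s of the 72 s allowed. No verdict was reported.

**What I did:** I took the scoop by its fin from under the lamp and poured the caps over its lip into the pot. I parked the scoop on the mat, turned the lever to half open, then picked the scoop up again and put it back on its coaster.

**Last checks:**
- **Caps:** after the pour the top view showed all seven in the pot, 4 black and 3 red. The wrist load fell by 0.87 N, against 0.82 N expected for seven caps.
- **Valve:** the lever measured 45.0° in the scene view and 45.8° in the top view, and the white line is hidden under it. The two cameras disagree by about 1–2°, so I can't say better than that. Right after the turn they read 44.1° and 45.8°.
- **Scoop:** it is empty, upright and within about 1° of its starting heading. It stands within a few millimetres of where it started.
- **Lamp, bottle and blue box:** their positions match the first pictures to a few millimetres, apart from one outline fit. The first top-view fit of the box was about 10 mm off because it included stray pixels, but the scene view agrees to 0.5 mm.
- **Connector:** the outline fits were unreliable here too, varying by about 6 mm between the first and last pictures. It looks unmoved, and the arm did not work near it.

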